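Turn the rinsed parts beaker over onto its drip peg

TASK

Put the tall metal beaker up to drain. First lay it on its side along the little two-rail cradle and let go of it there, so that you can take it again the other way; then turn it upside down and lower it over the tall peg, keeping hold of it until its rim sits down on the stand's base, and let go. Leave the short cup, the bolt, the nut and the carton where they are.

Things in the scene. Friction and masses are not known exactly. Their poses are not given: they have to be found in the camera images.
- beaker: the tall plain aluminium beaker, a straight open tube 44 mm outside diameter, 110 mm tall, wall 3 mm (bore 38 mm), closed bottom 4 mm thick, about 0.12 kg. It starts standing upright, mouth up, on the table. Origin: centre of the outside of its closed bottom; its z axis runs from the closed bottom to the open mouth
- beaker_mid (a point): centre of the beaker, on its axis, 55 mm from either end
- beaker_rim (a point): centre of the beaker's open mouth, at the rim (110 mm from the origin along z)
- cradle: fixed low wooden cradle: two parallel rails 90 mm long, each 10 mm wide and 14 mm high, with a 20 mm gap, 40 mm over all. Origin: under its centre, at table height; its y axis runs along the rails (in the table plane), its x axis across them
- cradle_axis (a point): the point 33.6 mm above the table over the cradle's centre where the beaker's axis passes when the beaker lies in the cradle (along the cradle's y axis)
- tall_stand: fixed drip stand with the tall peg: grey round base 80 mm diameter, 12 mm high, and a wooden peg 28 mm diameter rising 80 mm above the base, its last 12 mm tapering to 14 mm. Origin: centre of the base's underside, z up
- tall_stand_tip (a point): top of the tall peg, 92 mm above the table
- short_stand: fixed drip stand like the other, but with a peg of only 30 mm, which is hidden under the short cup. Origin: centre of the base's underside
- cup: short aluminium cup, 54 mm diameter, 50 mm tall, already upside down on the short stand (loose). Origin: centre of its downward-facing mouth, 12 mm above the table. To be left alone
- bolt: dark steel bolt with a nut run onto it, lying loose on the table, about 90 mm long, 32 mm high, origin at its middle on the table. To be left alone
- nut: large dark steel nut lying flat, 40 mm wide, 19 mm high, loose, origin at its centre on the table. To be left alone
- carton: cardboard carton of small screws, 100 by 120 mm, 60 mm high, fixed, origin under its centre
Mind the look-alikes: they are no part of the job. Of the things that look like the cradle, take the one that is farthest to the robot's left at the start.

How it is judged:
By the outcome, as a careful person would: the job done as asked, in the order asked, and still so for the second after the job is handed in, with the robot touching nothing.
It also fails if it takes over 64 s, if anything falls off the work surface, if the arm or the gripper's body presses on something with over 40 N, if the wrist force passes 120 N, or if a joint passes its speed limit or range.

ROBOT

A 7-joint arm with a two-finger parallel gripper is mounted at the origin on the work surface. World frame = base frame: x ahead of the robot, y to its left, z up, the work surface at z = 0. Lengths are in m, angles in rad, forces in N, time in s.
With the tool pointing down it reaches from about 0.4 to 0.85 m from the base axis. Payload 10.4 kg.
Tool frame: the origin (TCP) lies midway between the tips of the shut fingers; the grasp point (between the pads) lies 19 mm behind it (r.grasp_offset is the distance from the TCP to the grasp point, in m); x points along the fingers, y is the direction in which the jaws open and shut, and the axes are right-handed (so a half turn about x gives the same grasp; the last joint's range is limited). The gripper opens to 87 mm and grips with 3 to 60 N. Pads are 19 mm wide; open, the fingers measure 117 mm over their backs; the gripper's body (75 mm by 190 mm) begins 51 mm behind the grasp point.
Start: joints at [-1.288, 0.332, -0.065, 1.46, 0.022, 1.35, -0.088], TCP at [0.188, 0.596, 0.223] pointing down, gripper open.
Joint ranges: [-2.6, 2.6], [-0.5, 2.12], [-1.47, 1.34], [0.16, 2.42], [-1.27, 4.41], [0.06, 2.06], [-2.6, 2.6]. Speed limits (rad/s): [2.22, 2.22, 2.79, 2.79, 3.14, 3.14, 3.14].

INTERFACE

Orientations are given as a unit quaternion [x, y, z, w].
In Python, from bench import r, vision, close_job gives the robot as it stands. The module is installed in compiled form; this text tells all that it offers.
- The arm moves only by the shell command python3 -m pendant 'ROWS' [OPENING] [FORCE]. ROWS is text: rows parted by semicolons, each of 6 numbers parted by spaces: the shift along the tool's x, y, z in units of 0.25 m (1.0 is 0.25 m), then the turn, a rotation vector about the tool's x, y, z in units of 1.5 rad (1.0 is 1.5 rad). A call has 1 to 8 rows; each row is the pose to reach, as a shift and turn from the pose commanded when the call began, along the tool's axes at that moment; what a row does not reach only later rows make up. A row lasts 1/10 s, in which the tool goes at most 50 mm and 8.59 degrees, less where a joint would pass 70% of its speed; a pose out of reach is approached as far as the arm can. A call with a number of a shift or a turn outside -1 to 1 is refused whole. A call with a gripper value outside its range is refused whole. OPENING is the gripper command: -1 is shut, 1 is fully open, values between are in proportion, set as the call begins (- or left out, the last holds). The fingers move at their own pace and stop on an object; FORCE is the grip in N (left out, the last holds). Time passes only in rows, so rows that repeat a pose let the fingers close. It gives the time, the measured TCP pose, the force and the opening at its end, in the units of the state.
- r.read_state(): the state, without advancing time (a new reading comes with each control period).
- vision.camera(name): name is "scene" or "top" or "wrist"; returns (picture, depth): 384x512x3 uint8, blue, green, red; 384x512 float32, m along the optical axis (not along the pixel's ray), 0 where there is no reading.
- vision.get_calibration(name): a dict with "camera_matrix" (3x3 intrinsics, pixels), "rvec" (rotation vector, rad) and "tvec" (3), from world to camera coordinates, as OpenCV has them. Camera axes: x right, y down, z forward; pixel columns grow to the right and rows downward; lengths in m; the calibration is good to about 2 mm. A picture is of the moment at which its call begins: read the wrist's pose just before it. get_calibration takes no time and is no camera call; for the wrist camera it gives the pose at the moment of the call.
- close_job(): hands the job in, once; it reports no verdict.
The state is a dict: "time": time; "joint_positions": joint angles; "joint_vel": joint speeds; "joint_torque": joint torques, N m; "ee_pos": TCP position; "eef_rot": TCP orientation; "ft_force": force on the tool from outside, world axes, zero at the start; "torque": the same for the moment, N m; "width": finger opening in m.
Only numpy, scipy, OpenCV 4.12 (cv2) and the standard library are available. Lean on these libraries where they do the work, as an engineer would, in place of code of your own. Each camera call takes 0.05 s, during which the arm holds its last target. There are 200 camera calls.

## Working session

There is one attempt and no reset: what is moved stays moved. The work goes in short steps, Python scripts to look and compute and a shell command to move; the robot and the scene stay as the last step left them, time stands still between calls to the robot, and variables do not carry over. Pictures are saved under pics/ and viewed, about 8 in all and at most 12, crops included, and the job is handed in when it is done.

```bash
mkdir -p pics; cat > h.py <<'E'
import numpy as np, cv2
from scipy.spatial.transform import Rotation as R
from bench import r, vision
def cam(n):
    c=vision.get_calibration(n); p,d=vision.camera(n)
    K=np.array(c["camera_matrix"]);Rm=cv2.Rodrigues(np.array(c["rvec"],float))[0];t=np.array(c["tvec"],float).ravel()
    return p,d,K,Rm,t
def cloud(d,K,Rm,t):
    v,u=np.mgrid[:d.shape[0],:d.shape[1]]
    P=np.stack([(u-K[0,2])/K[0,0]*d,(v-K[1,2])/K[1,1]*d,d],-1)
    W=(P-t)@Rm; W[d<=0]=np.nan
    return W
def ray(u,v,K,Rm,t,z):
    w=Rm.T@np.array([(u-K[0,2])/K[0,0],(v-K[1,2])/K[1,1],1]); c=-Rm.T@t
    return c+w*(z-c[2])/w[2]
def go(pos,Rt=None):
    """shift/turn in pendant units from the measured pose to pos, orientation Rt (matrix)"""
    s=r.read_state(); R0=R.from_quat(s["eef_rot"])
    d=R0.inv().apply(np.array(pos)-s["ee_pos"])/0.25
    w=np.zeros(3) if Rt is None else (R0.inv()*R.from_matrix(Rt)).as_rotvec()/1.5
    print("shift",d.round(3),"turn",w.round(3), "dist", np.linalg.norm(d)*.25, "deg",np.degrees(np.linalg.norm(w)*1.5))
E
python3 - <<'E'
from h import *
ims=[]
for n in("top","scene"):
    p,d,K,Rm,t=cam(n); cv2.imwrite(f"pics/{n}0.png",p); np.savez(f"{n}0.npz",p=p,d=d,K=K,Rm=Rm,t=t)
    W=cloud(d,K,Rm,t); print(n,"campos",-Rm.T@t,"nan frac",np.isnan(W[...,0]).mean())
    m=((W[...,2]>.008)&(W[...,2]<.2)).astype(np.uint8)
    k,l,s,c=cv2.connectedComponentsWithStats(m)
    for i in range(1,k):
        if s[i,4]>40:
            q=W[l==i]; print(s[i],q.min(0).round(3),q.max(0).round(3),np.median(q,0).round(3))
s=r.read_state();print(s["ee_pos"],R.from_quat(s["eef_rot"]).as_matrix().round(3),s["width"])
E
```

```text
top campos [0.521683   0.00676476 0.89163145] nan frac 0.0038655598958333335
[   6   24  134   63 3284] [0.775 0.278 0.008] [0.926 0.591 0.037] [0.846 0.412 0.021]
[  4  38  25  18 206] [0.852 0.54  0.008] [0.893 0.597 0.012] [0.874 0.57  0.009]
[134  64  18  20 115] [0.784 0.25  0.008] [0.829 0.29  0.019] [0.803 0.272 0.011]
[37 67 10  9 72] [0.803 0.495 0.009] [0.821 0.515 0.019] [0.812 0.504 0.015]
[ 346   79   66   57 2787] [ 0.656 -0.347  0.008] [ 0.775 -0.211  0.064] [ 0.715 -0.276  0.047]
[  5  81  23  13 102] [0.762 0.541 0.008] [0.79  0.592 0.018] [0.775 0.564 0.011]
[ 94  87  13  14 110] [0.744 0.355 0.008] [0.775 0.384 0.013] [0.758 0.37  0.01 ]
[228  88  18  20 224] [0.725 0.027 0.008] [0.768 0.067 0.023] [0.745 0.047 0.019]
[45 91 22 13 95] [0.737 0.449 0.008] [0.766 0.498 0.017] [0.75  0.469 0.011]
[ 9 93 13 11 90] [0.738 0.556 0.008] [0.762 0.584 0.013] [0.75  0.57  0.009]
[268  93  37  28 352] [ 0.693 -0.111  0.008] [ 0.753 -0.026  0.038] [ 0.725 -0.07   0.025]
[164 144  34  33 890] [0.563 0.141 0.008] [0.639 0.219 0.094] [0.598 0.174 0.013]
[316 153  36  19 177] [ 0.
[... 3255 characters left out ...]
70  21  11  82] [0.74  0.447 0.008] [0.767 0.497 0.016] [0.752 0.469 0.011]
[489 271  12  10  50] [0.741 0.556 0.008] [0.766 0.581 0.014] [0.753 0.569 0.01 ]
[487 280  20  11  79] [0.766 0.541 0.008] [0.792 0.59  0.018] [0.777 0.561 0.011]
[ 382  282  130   66 3527] [0.776 0.282 0.008] [0.926 0.59  0.037] [0.852 0.414 0.021]
[361 286  21  19 120] [0.788 0.247 0.008] [0.829 0.288 0.019] [0.804 0.271 0.01 ]
[501 316  11  13  51] [0.854 0.54  0.008] [0.882 0.569 0.013] [0.867 0.556 0.009]
[380 327  18  13  61] [0.883 0.275 0.008] [0.909 0.311 0.012] [0.898 0.292 0.009]
[0.1880574  0.59566384 0.22181464] [[-0.     0.301  0.954]
 [-0.001  0.954 -0.301]
 [-1.    -0.001  0.   ]] 0.08698341512045983
```

View pics/top0.png

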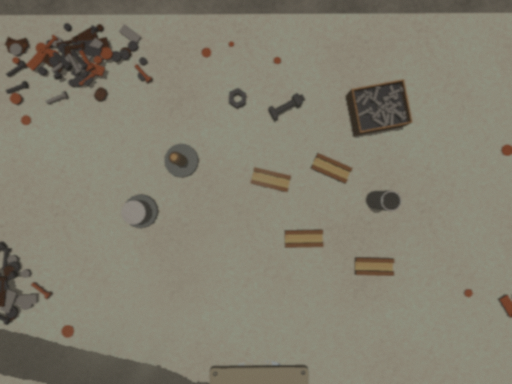

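View pics/scene0.png

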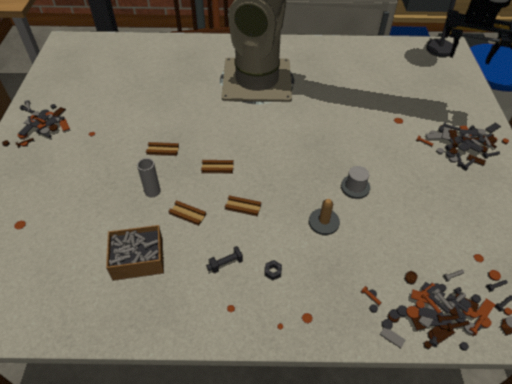

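The top view shows four cradles. The farthest left (+y) is at pixel (270,180). The beaker is at (383,201), the tall stand with its peg at (181,160), and the cup at (140,211). My plan is to keep the jaw radial and tilt the tool ±45° tangentially for both grasps. Next I'll refine the positions.

```bash
python3 - <<'E'
from h import *
for n in("top","scene"):
    D=np.load(f"{n}0.npz"); W=cloud(D["d"],D["K"],D["Rm"],D["t"])
    def sel(c,rad,z0,z1): return W[(np.hypot(W[...,0]-c[0],W[...,1]-c[1])<rad)&(W[...,2]>z0)&(W[...,2]<z1)]
    def circ(q):
        c,rr=cv2.minEnclosingCircle(q[:,:2].astype(np.float32)); return np.round(c,4),round(rr,4),len(q)
    print(n,"beaker rim",circ(sel((.503,-.278),.05,.100,.13)), "body",circ(sel((.503,-.278),.05,.02,.13)))
    print("base",circ(sel((.601,.179),.07,.009,.016)),"peg",circ(sel((.601,.179),.03,.03,.085)),"tip",np.median(sel((.601,.179),.03,.086,.11),0).round(4))
    q=sel((.554,-.031),.06,.0105,.02)
    print("cradle",cv2.minAreaRect(q[:,:2].astype(np.float32)*1000),q[:,:2].mean(0).round(4))
E
```

```text
top beaker rim (array([ 0.5036, -0.2782]), 0.0224, 142) body (array([ 0.5036, -0.2782]), 0.0224, 553)
base (array([0.6004, 0.1799]), 0.0399, 671) peg (array([0.6002, 0.1798]), 0.0141, 97) tip [0.5999 0.1791 0.0905]
cradle ((553.8447265625, -30.378196716308594), (89.4162826538086, 39.92994689941406), 76.53509521484375) [ 0.5542 -0.0304]
scene beaker rim (array([ 0.5039, -0.2793]), 0.0236, 130) body (array([ 0.5043, -0.2797]), 0.0246, 566)
base (array([0.6019, 0.1791]), 0.0412, 425) peg (array([0.6033, 0.1778]), 0.0141, 165) tip [0.6039 0.1769 0.0906]
cradle ((554.4312133789062, -31.663169860839844), (89.56238555908203, 45.43236541748047), 76.52738952636719) [ 0.5553 -0.0315]
```

```bash
cat >> h.py <<'E'
B=np.array([.5037,-.2785]);S=np.array([.601,.1795]);C=np.array([.554,-.0308])
def ori(al,psi=-13.5):
    al,psi=np.radians([al,psi]); a=np.array([np.cos(psi),np.sin(psi),0]); o=np.array([-np.sin(psi),np.cos(psi),0])
    t=np.cos(al)*o-np.sin(al)*np.array([0,0,1.]); return np.c_[t,a,np.cross(t,a)]
def tcp(G,al,psi=-13.5,back=0):
    return np.array(G)+(0.019-back)*ori(al,psi)[:,0]
def chain(L):
    """L: (tcp position, matrix) targets, each a call from the one before"""
    s=r.read_state(); p=np.array(s["ee_pos"]); Q=R.from_quat(s["eef_rot"])
    print("joints",np.round(s["joint_positions"],2),"t",round(s["time"],2),"w",round(s["width"],4))
    for P,M in L:
        M=R.from_matrix(M); d=Q.inv().apply(np.array(P)-p)/.25; w=(Q.inv()*M).as_rotvec()/1.5
        print(*d.round(3)," ",*w.round(3),"  rows",round(max(np.linalg.norm(d)*5,np.degrees(np.linalg.norm(w)*1.5)/8.59),1),"tcp",np.round(P,3))
        p,Q=np.array(P),M
E
python3 - <<'E'
from h import *
chain([((.40,.44,.25),ori(90,48)),((.52,.22,.27),ori(90,20)),((.53,.0,.27),ori(80,0)),((.50,-.2,.27),ori(65)),(tcp((*B,.075),45,back=.12),ori(45)),(tcp((*B,.075),45),ori(45))])
E
```

```text
joints [-1.29  0.33 -0.06  1.46  0.02  1.35 -0.09] t 0.1 w 0.087
-0.112 -0.339 0.996   0.285 0.0 0.001   rows 5.3 tcp [0.4  0.44 0.25]
-0.08 -0.333 0.946   0.326 0.0 0.0   rows 5.0 tcp [0.52 0.22 0.27]
-0.0 -0.263 0.841   0.232 0.115 0.02   rows 4.4 tcp [0.53 0.   0.27]
-0.139 -0.12 0.788   0.15 0.174 0.047   rows 4.0 tcp [ 0.5  -0.2   0.27]
0.2 0.088 0.741   -0.0 0.233 -0.0   rows 3.9 tcp [ 0.487 -0.348  0.146]
0.48 0.0 -0.0   0.0 0.0 0.0   rows 2.4 tcp [ 0.507 -0.265  0.062]
```

```bash
python3 -m pendant '-0.11 -0.34 1 0.285 0 0;-0.11 -0.34 1 0.285 0 0;-0.11 -0.34 1 0.285 0 0;-0.11 -0.34 1 0.285 0 0;-0.11 -0.34 1 0.285 0 0;-0.11 -0.34 1 0.285 0 0;-0.11 -0.34 1 0.285 0 0' 1 25
python3 -m pendant '-0.08 -0.33 0.95 0.325 0 0;-0.08 -0.33 0.95 0.325 0 0;-0.08 -0.33 0.95 0.325 0 0;-0.08 -0.33 0.95 0.325 0 0;-0.08 -0.33 0.95 0.325 0 0;-0.08 -0.33 0.95 0.325 0 0;-0.08 -0.33 0.95 0.325 0 0'
python3 -m pendant '0 -0.26 0.84 0.23 0.115 0.02;0 -0.26 0.84 0.23 0.115 0.02;0 -0.26 0.84 0.23 0.115 0.02;0 -0.26 0.84 0.23 0.115 0.02;0 -0.26 0.84 0.23 0.115 0.02;0 -0.26 0.84 0.23 0.115 0.02;0 -0.26 0.84 0.23 0.115 0.02'
python3 - <<'E'
from h import *
chain([((.50,-.2,.27),ori(65)),(tcp((*B,.075),45,back=.12),ori(45)),(tcp((*B,.075),45),ori(45))])
E
```

```text
time: 0.8
ee_pos: [0.4036, 0.4373, 0.2501]
eef_rot: [0.255, 0.659, -0.255, 0.66]
ft_force: [-0.0, 0.2, 0.3]
width: 0.087
time: 1.5
ee_pos: [0.5219, 0.2198, 0.2698]
eef_rot: [0.405, 0.58, -0.406, 0.579]
ft_force: [-0.6, 1.3, -0.1]
width: 0.0869
time: 2.2
ee_pos: [0.533, 0.0028, 0.2697]
eef_rot: [0.54, 0.544, -0.453, 0.456]
ft_force: [-0.2, 1.1, -0.0]
width: 0.0868
joints [-0.48  0.11  0.56  1.66 -0.24  1.41  0.12] t 2.2 w 0.0868
-0.142 -0.138 0.798   0.155 0.173 0.05   rows 4.1 tcp [ 0.5  -0.2   0.27]
0.2 0.088 0.741   -0.0 0.233 -0.0   rows 3.9 tcp [ 0.487 -0.348  0.146]
0.48 0.0 -0.0   0.0 0.0 0.0   rows 2.4 tcp [ 0.507 -0.265  0.062]
```

```bash
python3 -m pendant '-0.14 -0.14 0.8 0.155 0.173 0.05;-0.14 -0.14 0.8 0.155 0.173 0.05;-0.14 -0.14 0.8 0.155 0.173 0.05;-0.14 -0.14 0.8 0.155 0.173 0.05;-0.14 -0.14 0.8 0.155 0.173 0.05;-0.14 -0.14 0.8 0.155 0.173 0.05;-0.14 -0.14 0.8 0.155 0.173 0.05'
python3 -m pendant '0.2 0.09 0.74 0 0.233 0;0.2 0.09 0.74 0 0.233 0;0.2 0.09 0.74 0 0.233 0;0.2 0.09 0.74 0 0.233 0;0.2 0.09 0.74 0 0.233 0;0.2 0.09 0.74 0 0.233 0;0.2 0.09 0.74 0 0.233 0;0.2 0.09 0.74 0 0.233 0'
python3 - <<'E'
from h import *
chain([(tcp((*B,.075),45,back=.12),ori(45)),(tcp((*B,.075),45),ori(45))])
p,d,K,Rm,t=cam("wrist"); cv2.imwrite("pics/w1.png",p)
W=cloud(d,K,Rm,t); q=W[(np.hypot(W[...,0]-B[0],W[...,1]-B[1])<.06)&(W[...,2]>.02)&(W[...,2]<.12)]
print(len(q),q.min(0),q.max(0)); q=q[q[:,2]>.1]; print(cv2.minEnclosingCircle(q[:,:2].astype(np.float32)))
E
```

```text
time: 2.9
ee_pos: [0.5002, -0.2, 0.2695]
eef_rot: [0.662, 0.522, -0.422, 0.333]
ft_force: [0.6, 0.6, 0.1]
width: 0.0872
time: 3.7
ee_pos: [0.4881, -0.3492, 0.1488]
eef_rot: [0.726, 0.571, -0.299, 0.239]
ft_force: [0.1, 1.0, 0.1]
width: 0.0869
joints [ 0.45  0.79  0.69  1.35 -0.95  1.84  0.99] t 3.7 w 0.0869
0.009 -0.005 0.004   0.002 0.0 -0.002   rows 0.1 tcp [ 0.487 -0.348  0.146]
0.48 0.0 -0.0   0.0 0.0 0.0   rows 2.4 tcp [ 0.507 -0.265  0.062]
3112 [ 0.48081222 -0.30000824  0.02000241] [ 0.52484192 -0.25602475  0.11385118]
((0.5027491450309753, -0.2779114246368408), 0.022209174931049347)
```

View pics/w1.png

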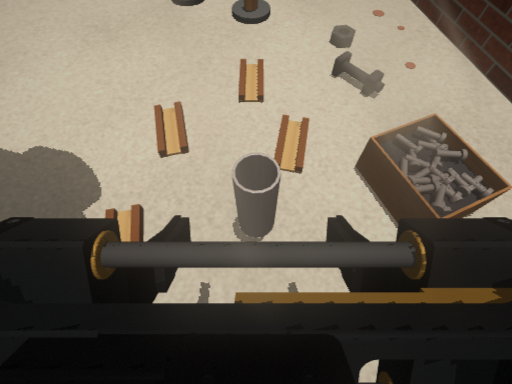

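The wrist view shows the beaker at (256,195), centred between the fingers (about 175 and 340). I'll advance and grip.

```bash
python3 -m pendant '0.12 0 0 0 0 0;0.24 0 0 0 0 0;0.36 0 0 0 0 0;0.48 -0.005 0 0 0 0;0.49 -0.005 0 0 0 0;0.49 -0.005 0 0 0 0' 1 25
python3 -m pendant '0 0 0 0 0 0;0 0 0 0 0 0;0 0 0 0 0 0;0 0 0 0 0 0;0 0 0 0 0 0;0 0 0 0 0 0;0 0 0 0 0 0;0 0 0 0 0 0' -1 25
python3 - <<'E'
from h import *
s=r.read_state(); M=R.from_quat(s["eef_rot"]).as_matrix(); print("G",np.array(s["ee_pos"])-.019*M[:,0])
up=np.array(s["ee_pos"])+[0,0,.12]
chain([(up,ori(45))])
E
```

```text
time: 4.35
ee_pos: [0.5065, -0.2656, 0.061]
eef_rot: [0.726, 0.571, -0.3, 0.238]
ft_force: [0.4, 0.3, 0.5]
width: 0.087
time: 5.15
ee_pos: [0.5057, -0.2668, 0.0598]
eef_rot: [0.727, 0.57, -0.301, 0.237]
ft_force: [0.6, 0.0, 1.1]
width: 0.0431
G [ 0.5025003  -0.27986285  0.07323767]
joints [ 0.33  0.79  0.65  1.56 -1.    1.64  1.04] t 5.15 w 0.0431
-0.34 0.001 -0.339   -0.001 0.0 -0.003   rows 2.4 tcp [ 0.506 -0.267  0.18 ]
```

```bash
python3 -m pendant '-0.17 0 -0.17 0 0 0;-0.34 0 -0.34 0 0 0;-0.48 0 -0.48 0 0 0;-0.48 0 -0.48 0 0 0;-0.48 0 -0.48 0 0 0' - 35
python3 - <<'E'
from h import *
s=r.read_state(); M=R.from_quat(s["eef_rot"]).as_matrix(); print("G",np.array(s["ee_pos"])-.019*M[:,0])
o=ori(90)@np.array([0,0,-1.]); g=np.r_[C,0.0336]+.0182*o; print(o,g)
u=np.array([0,0,1.])
chain([(tcp((.53,-.15,.24),90),ori(90)),(tcp(g+.12*u,135),ori(135)),(tcp(g+.015*u,135),ori(135)),(tcp(g,135),ori(135))])
E
```

```text
time: 5.65
ee_pos: [0.506, -0.2676, 0.2325]
eef_rot: [0.727, 0.569, -0.3, 0.239]
ft_force: [-0.0, 0.3, -1.4]
width: 0.0428
G [ 0.50272763 -0.28056503  0.24596379]
[2.33445364e-01 9.72369920e-01 6.12323400e-17] [ 0.55824871 -0.01310287  0.0336    ]
joints [ 0.29  0.59  0.72  1.46 -0.93  1.83  0.84] t 5.65 w 0.0428
0.371 -0.019 -0.308   -0.001 -0.522 -0.005   rows 5.2 tcp [ 0.53  -0.15   0.221]
0.323 -0.018 -0.505   -0.0 -0.524 0.0   rows 5.2 tcp [ 0.555 -0.026  0.14 ]
0.297 -0.0 -0.297   0.0 0.0 0.0   rows 2.1 tcp [ 0.555 -0.026  0.035]
0.042 -0.0 -0.042   0.0 0.0 0.0   rows 0.3 tcp [ 0.555 -0.026  0.02 ]
```

```bash
python3 -m pendant '0.37 -0.02 -0.31 0 -0.522 -0.005;0.37 -0.02 -0.31 0 -0.522 -0.005;0.37 -0.02 -0.31 0 -0.522 -0.005;0.37 -0.02 -0.31 0 -0.522 -0.005;0.37 -0.02 -0.31 0 -0.522 -0.005;0.37 -0.02 -0.31 0 -0.522 -0.005;0.37 -0.02 -0.31 0 -0.522 -0.005;0.37 -0.02 -0.31 0 -0.522 -0.005'
python3 -m pendant '0.32 -0.02 -0.505 0 -0.524 0;0.32 -0.02 -0.505 0 -0.524 0;0.32 -0.02 -0.505 0 -0.524 0;0.32 -0.02 -0.505 0 -0.524 0;0.32 -0.02 -0.505 0 -0.524 0;0.32 -0.02 -0.505 0 -0.524 0;0.32 -0.02 -0.505 0 -0.524 0;0.32 -0.02 -0.505 0 -0.524 0'
cat > chk.py <<'E'
from h import *
import sys
def axis(c,rad=.09,z0=.02,z1=.3):
    """beaker axis line from grey points near c, top + scene"""
    for n in("top","scene"):
        p,d,K,Rm,t=cam(n); cv2.imwrite(f"pics/{sys.argv[1]}_{n}.png",p)
        W=cloud(d,K,Rm,t); h=cv2.cvtColor(p,cv2.COLOR_BGR2HSV)
        m=(np.linalg.norm(W-c,axis=-1)<rad)&(W[...,2]>z0)&(W[...,2]<z1)
        q=W[m]; print(n,len(q),"min",q.min(0).round(3),"max",q.max(0).round(3)) if len(q) else print(n,0)
E
python3 - <<'E'
from h import *
o=ori(90)@np.array([0,0,-1.]); g=np.r_[C,0.0336]+.0182*o
u=np.array([0,0,1.])
chain([(tcp(g+.015*u,135),ori(135)),(tcp(g,135),ori(135))])
p,d,K,Rm,t=cam("scene");cv2.imwrite("pics/s2.png",cv2.resize(p[100:260,150:350],None,fx=3,fy=3))
E
```

```text
time: 6.45
ee_pos: [0.5288, -0.1471, 0.2176]
eef_rot: [-0.554, -0.441, 0.556, -0.436]
ft_force: [0.1, -0.8, -0.5]
width: 0.0429
time: 7.25
ee_pos: [0.5533, -0.0274, 0.1398]
eef_rot: [-0.301, -0.239, 0.727, -0.569]
ft_force: [0.7, -1.5, -1.1]
width: 0.0427
joints [-0.96  0.66  0.77  1.61  0.25  1.41 -0.54] t 7.25 w 0.0427
0.293 0.008 -0.299   -0.001 -0.003 0.005   rows 2.1 tcp [ 0.555 -0.026  0.035]
0.042 -0.0 -0.042   0.0 0.0 0.0   rows 0.3 tcp [ 0.555 -0.026  0.02 ]
```

View pics/s2.png

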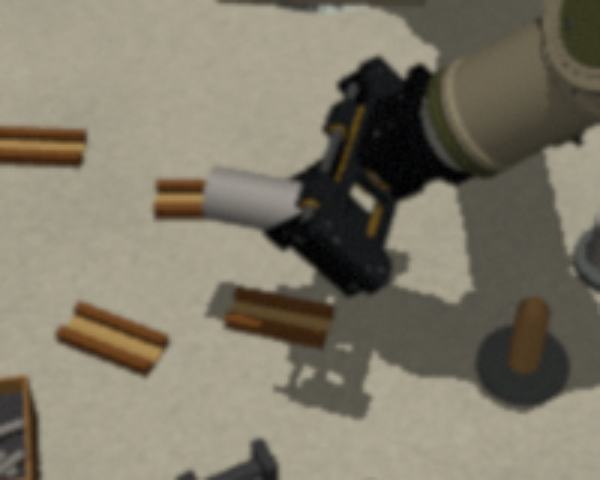

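The picture shows the beaker held level at crop pixel (255,198), in line with the target cradle below it at (280,315). I'll lower it.

```bash
python3 -m pendant '0.1 0.004 -0.1 0 0 0.003;0.2 0.008 -0.2 0 0 0.005;0.28 0.008 -0.285 0 -0.003 0.005;0.3 0.008 -0.306 0 -0.003 0.005;0.315 0.008 -0.321 0 -0.003 0.005;0.325 0.008 -0.331 0 -0.003 0.005;0.325 0.008 -0.331 0 -0.003 0.005;0.325 0.008 -0.331 0 -0.003 0.005'
python3 - <<'E'
from h import *
o=ori(90)@np.array([0,0,-1.]); g=np.r_[C,0.0336]+.0182*o
chain([(tcp(g,135),ori(135))])
p,d,K,Rm,t=cam("scene"); W=cloud(d,K,Rm,t)
rel=W-np.r_[C,0]; y=rel@o; x=rel@ori(90)[:,1]
m=(y>-.065)&(y<0.0)&(abs(x)<.03)&(W[...,2]>.025)&(W[...,2]<.1)
for a in np.arange(-.06,-.0,.01):
    k=m&(y>=a)&(y<a+.01); print(round(a,3),k.sum(), W[k][:,2].max().round(4) if k.any() else "", x[k].min().round(4) if k.any() else "",x[k].max().round(4) if k.any() else "")
E
```

```text
time: 8.1
ee_pos: [0.5557, -0.0237, 0.0241]
eef_rot: [-0.3, -0.236, 0.725, -0.574]
ft_force: [0.1, 0.2, -1.8]
width: 0.0432
joints [-0.92  0.83  0.69  1.65  0.18  1.24 -0.62] t 8.1 w 0.0432
0.018 -0.0 -0.004   0.001 0.001 -0.003   rows 0.1 tcp [ 0.555 -0.026  0.02 ]
-0.06 16 0.0594 -0.0147 0.023
-0.05 62 0.0594 -0.0173 0.0236
-0.04 66 0.0609 -0.0151 0.0245
-0.03 65 0.0614 -0.0145 0.0239
-0.02 59 0.061 -0.016 0.0239
-0.01 66 0.0611 -0.0152 0.0231
```

```bash
python3 -m pendant '0.005 0 -0.005 0 0 0;0.01 0 -0.01 0 0 0;0.012 0 -0.012 0 0 0;0.012 0 -0.012 0 0 0;0.012 0 -0.012 0 0 0'
python3 -m pendant '0 0 0 0 0 0;0 0 0 0 0 0;0 0 0 0 0 0;0 0 0 0 0 0;0 0 0 0 0 0;0 0 0 0 0 0;0 0 0 0 0 0;0 0 0 0 0 0' 1
python3 -m pendant '-0.15 0 0 0 0 0;-0.3 0 0 0 0 0;-0.45 0 0 0 0 0;-0.6 0 0 0 0 0;-0.6 0 0 0 0 0;-0.6 0 0 0 0 0;-0.6 0 0 0 0 0'
cat > meas.py <<'E'
from h import *
o=ori(90)@np.array([0,0,-1.])
for n in("top","scene"):
    p,d,K,Rm,t=cam(n); cv2.imwrite(f"pics/m_{n}.png",p); W=cloud(d,K,Rm,t)
    rel=W-np.r_[C,0]; m=(np.hypot(rel[...,0],rel[...,1])<.085)&(W[...,2]>.024)&(W[...,2]<.075)
    q=rel[m]; y=q@o; x=q@ori(90)[:,1]
    print(n,len(q),"along",np.percentile(y,[0,2,98,100]).round(4),"across",x.min().round(4),x.max().round(4),"ztop",q[:,2].max().round(4),cv2.minAreaRect(W[m][:,:2].astype(np.float32)*1000))
E
python3 - <<'E'
from meas import *
chain([])
E
```

```text
time: 8.65
ee_pos: [0.5556, -0.0236, 0.021]
eef_rot: [-0.299, -0.236, 0.725, -0.574]
ft_force: [-4.4, 6.7, 18.6]
width: 0.0431
time: 9.45
ee_pos: [0.5551, -0.0238, 0.0189]
eef_rot: [-0.299, -0.237, 0.725, -0.574]
ft_force: [-0.6, 0.4, -0.3]
width: 0.086
time: 10.15
ee_pos: [0.5789, 0.0787, 0.1239]
eef_rot: [-0.298, -0.236, 0.725, -0.573]
ft_force: [0.3, -0.8, 0.5]
width: 0.0874
top 915 along [-0.0512 -0.0492  0.056   0.0584] across -0.0227 0.0208 ztop 0.0585 ((553.964599609375, -27.069881439208984), (109.54840850830078, 43.1778678894043), 76.89417266845703)
scene 703 along [-0.0529 -0.0498  0.0558  0.0575] across -0.0225 0.0238 ztop 0.0589 ((555.243896484375, -28.85002899169922), (110.7413330078125, 44.80165100097656), 77.3511962890625)
joints [-0.98  0.79  0.7   1.42  0.17  1.53 -0.61] t 10.25 w 0.0869
```

The beaker lies in the cradle, 3 mm off centre along the rails, closed end at −52 mm. Now I'll go to the other side and take it at the opposite tilt.

```bash
python3 - <<'E'
from h import *
o=ori(90)@np.array([0,0,-1.]); g=np.r_[C,0.0336]-.016*o
chain([(tcp(np.r_[C,.24],90),ori(90)),(tcp(g,45,back=.14),ori(45)),(tcp(g,45),ori(45))])
E
```

```text
joints [-0.98  0.79  0.7   1.42  0.17  1.53 -0.61] t 10.25 w 0.0869
0.046 0.004 0.592   0.002 0.527 -0.0   rows 5.3 tcp [ 0.554 -0.031  0.221]
0.407 0.0 0.406   -0.0 0.524 -0.0   rows 5.2 tcp [ 0.53  -0.13   0.119]
0.56 0.0 -0.0   0.0 0.0 0.0   rows 2.8 tcp [ 0.553 -0.033  0.02 ]
```

```bash
python3 -m pendant '-0.14 0 0.1 0 0 0;0.046 0.004 0.592 0 0.525 0;0.046 0.004 0.592 0 0.525 0;0.046 0.004 0.592 0 0.525 0;0.046 0.004 0.592 0 0.525 0;0.046 0.004 0.592 0 0.525 0;0.046 0.004 0.592 0 0.525 0;0.046 0.004 0.592 0 0.525 0'
python3 -m pendant '0.406 0 0.406 0 0.524 0;0.406 0 0.406 0 0.524 0;0.406 0 0.406 0 0.524 0;0.406 0 0.406 0 0.524 0;0.406 0 0.406 0 0.524 0;0.406 0 0.406 0 0.524 0;0.406 0 0.406 0 0.524 0;0.406 0 0.406 0 0.524 0'
python3 - <<'E'
from meas import *
g=np.r_[C,0.0336]-.016*o
chain([(tcp(g,45),ori(45))])
p,d,K,Rm,t=cam("wrist"); cv2.imwrite("pics/w3.png",p)
E
```

```text
time: 11.05
ee_pos: [0.5538, -0.0332, 0.2217]
eef_rot: [0.556, 0.437, -0.556, 0.437]
ft_force: [0.5, 0.2, -0.1]
width: 0.0868
time: 11.85
ee_pos: [0.5311, -0.128, 0.1189]
eef_rot: [0.723, 0.574, -0.302, 0.238]
ft_force: [0.4, 0.4, 0.4]
width: 0.0872
top 918 along [-0.0511 -0.0491  0.056   0.0582] across -0.0228 0.0207 ztop 0.0593 ((553.9110107421875, -27.106773376464844), (109.42362976074219, 43.07364273071289), 76.83357238769531)
scene 701 along [-0.0532 -0.0499  0.0559  0.0577] across -0.0223 0.0235 ztop 0.0581 ((556.1555786132812, -28.587291717529297), (111.0186767578125, 45.37150955200195), 77.78549194335938)
joints [ 0.07  0.55  0.65  1.76 -0.99  1.52  0.86] t 11.95 w 0.0869
0.556 -0.002 0.01   0.004 0.002 0.004   rows 2.8 tcp [ 0.553 -0.033  0.02 ]
```

View pics/w3.png

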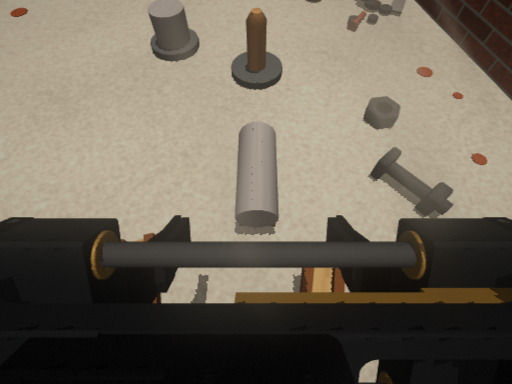

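The wrist view shows the beaker at (258,175), closed end toward the gripper and centred between the fingers. I'll advance, grip and lift.

```bash
python3 -m pendant '0.14 0 0.005 0.004 0.002 0.004;0.28 0 0.01 0.004 0.002 0.004;0.42 -0.002 0.01 0.004 0.002 0.004;0.54 -0.002 0.01 0.004 0.002 0.004;0.556 -0.002 0.01 0.004 0.002 0.004;0.556 -0.002 0.01 0.004 0.002 0.004;0.556 -0.002 0.01 0.004 0.002 0.004' 1 35
python3 -m pendant '0 0 0 0 0 0;0 0 0 0 0 0;0 0 0 0 0 0;0 0 0 0 0 0;0 0 0 0 0 0;0 0 0 0 0 0;0 0 0 0 0 0;0 0 0 0 0 0' -1 35
python3 -m pendant '-0.1 0 -0.1 0 0 0;-0.25 0 -0.25 0 0 0;-0.4 0 -0.4 0 0 0;-0.56 0 -0.56 0 0 0;-0.7 0 -0.7 0 0 0;-0.7 0 -0.7 0 0 0;-0.7 0 -0.7 0 0 0'
python3 - <<'E'
from h import *
s=r.read_state(); M=R.from_quat(s["eef_rot"]).as_matrix(); print("G",np.array(s["ee_pos"])-.019*M[:,0])
chain([(tcp((.58,.08,.28),90),ori(90)),(tcp((*S,.18+.03),135),ori(135)),(tcp((*S,.088),135),ori(135))])
E
```

```text
time: 12.7
ee_pos: [0.5537, -0.0357, 0.0213]
eef_rot: [0.727, 0.57, -0.3, 0.237]
ft_force: [0.1, -0.3, 0.7]
width: 0.087
time: 13.5
ee_pos: [0.553, -0.0347, 0.02]
eef_rot: [0.727, 0.571, -0.3, 0.236]
ft_force: [-0.4, -0.4, 0.9]
width: 0.0423
time: 14.2
ee_pos: [0.5535, -0.0357, 0.2693]
eef_rot: [0.728, 0.57, -0.299, 0.237]
ft_force: [0.0, -0.1, -0.8]
width: 0.0425
G [ 0.55020134 -0.04875411  0.28274072]
joints [-0.13  0.27  0.67  1.73 -0.91  1.54  0.5 ] t 14.2 w 0.0425
0.36 -0.007 -0.311   -0.002 -0.525 -0.004   rows 5.3 tcp [0.58  0.08  0.261]
0.258 -0.011 -0.353   -0.0 -0.524 0.0   rows 5.2 tcp [0.598 0.166 0.197]
0.345 -0.0 -0.345   0.0 0.0 0.0   rows 2.4 tcp [0.598 0.166 0.075]
```

```bash
python3 -m pendant '0.36 -0.007 -0.31 0 -0.525 -0.004;0.36 -0.007 -0.31 0 -0.525 -0.004;0.36 -0.007 -0.31 0 -0.525 -0.004;0.36 -0.007 -0.31 0 -0.525 -0.004;0.36 -0.007 -0.31 0 -0.525 -0.004;0.36 -0.007 -0.31 0 -0.525 -0.004;0.36 -0.007 -0.31 0 -0.525 -0.004;0.36 -0.007 -0.31 0 -0.525 -0.004'
python3 -m pendant '0.258 -0.011 -0.353 0 -0.524 0;0.258 -0.011 -0.353 0 -0.524 0;0.258 -0.011 -0.353 0 -0.524 0;0.258 -0.011 -0.353 0 -0.524 0;0.258 -0.011 -0.353 0 -0.524 0;0.258 -0.011 -0.353 0 -0.524 0;0.258 -0.011 -0.353 0 -0.524 0;0.258 -0.011 -0.353 0 -0.524 0'
cat > up.py <<'E'
from h import *
def up(z0,z1,tag):
    s=r.read_state(); M=R.from_quat(s["eef_rot"]).as_matrix(); print("G",(np.array(s["ee_pos"])-.019*M[:,0]).round(4))
    for n in("top","scene"):
        p,d,K,Rm,t=cam(n); cv2.imwrite(f"pics/{tag}_{n}.png",cv2.resize(p[80:260,100:400] if n=="top" else p[100:280,200:500],None,fx=2.5,fy=2.5)); W=cloud(d,K,Rm,t)
        cp=-Rm.T@t
        for a in np.arange(z0,z1,.01):
            m=(np.hypot(W[...,0]-S[0],W[...,1]-S[1])<.045)&(W[...,2]>=a)&(W[...,2]<a+.01)
            q=W[m]
            if len(q)<8: continue
            # fixed-radius circle fit (22 mm)
            from scipy.optimize import least_squares
            f=least_squares(lambda c:np.hypot(q[:,0]-c[0],q[:,1]-c[1])-.022,S,loss="soft_l1",f_scale=.002)
            print(n,round(a,3),len(q),f.x.round(4),"res",np.median(abs(f.fun)).round(4))
E
python3 - <<'E'
from up import *
up(.11,.25,"u1")
chain([(tcp((*S,.088),135),ori(135))])
E
```

```text
time: 15.0
ee_pos: [0.5787, 0.0796, 0.2569]
eef_rot: [-0.554, -0.439, 0.558, -0.435]
ft_force: [-1.3, -0.9, -0.7]
width: 0.0429
time: 15.8
ee_pos: [0.5978, 0.1644, 0.1955]
eef_rot: [-0.301, -0.238, 0.727, -0.569]
ft_force: [0.5, -0.5, -0.4]
width: 0.0427
G [0.601  0.1774 0.209 ]
top 0.13 10 [0.6009 0.1788] res 0.0002
top 0.14 22 [0.6007 0.1788] res 0.0002
top 0.15 25 [0.6011 0.1786] res 0.0002
top 0.16 17 [0.6009 0.1787] res 0.0002
top 0.17 30 [0.601  0.1786] res 0.0002
top 0.18 22 [0.6012 0.1786] res 0.0001
top 0.19 31 [0.6015 0.1784] res 0.0002
top 0.2 76 [0.6008 0.1726] res 0.0053
top 0.21 102 [0.6016 0.176 ] res 0.0028
top 0.22 128 [0.6015 0.1797] res 0.0046
top 0.23 163 [0.6033 0.1835] res 0.0056
top 0.24 565 [0.6063 0.1867] res 0.0074
scene 0.13 30 [0.5995 0.1777] res 0.0005
scene 0.14 50 [0.6    0.1774] res 0.0006
scene 0.15 51 [0.6002 0.1774] res 0.0007
scene 0.16 59 [0.6001 0.1773] res 0.0009
scene 0.17 46 [0.6003 0.177 ] res 0.0007
scene 0.18 23 [0.6011 0.1762] res 0.0008
scene 0.19 19 [0.6107 0.1757] res 0.0014
scene 0.2 56 [0.6107 0.1752] res 0.0019
scene 0.21 57 [0.6129 0.181 ] res 0.0014
scene 0.22 71 [0.6115 0.1824] res 0.0034
scene 0.23 112 [0.6038 0.1834] res 0.0054
scene 0.24 255 [0.6043 0.1905] res 0.0068
scene 0.25 13 [0.6056 0.2181] res 0.0007
joints [-0.93  0.8   0.57  1.15  0.21  1.78 -0.65] t 15.9 w 0.0422
0.341 0.0 -0.348   -0.001 -0.003 0.004   rows 2.4 tcp [0.598 0.166 0.075]
```

View pics/u1_scene.png

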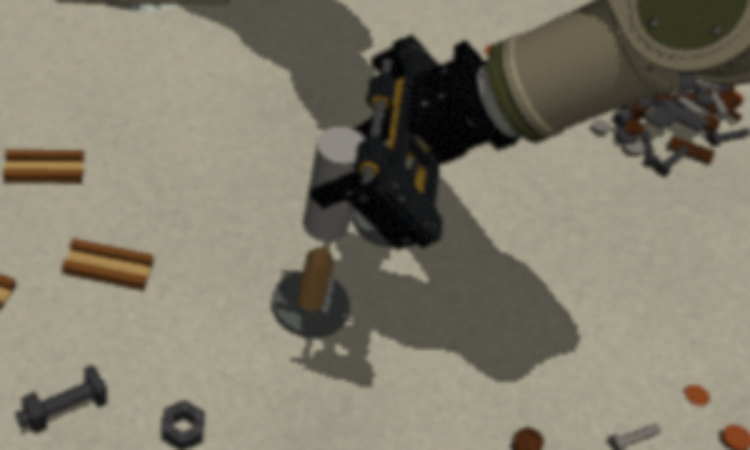

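The crop shows the inverted beaker at (335,185) with the peg at (317,280) right below its mouth. The depth fits put its axis upright and within about 1–2 mm of the peg. I'll lower it.

```bash
python3 -m pendant '0.05 0 -0.056 0 0 0;0.1 0 -0.106 0 0 0;0.15 0 -0.156 0 0 0;0.2 0 -0.206 0 0 0;0.25 0 -0.256 0 0 0;0.29 0 -0.296 0 0 0;0.31 0 -0.316 0 0 0;0.31 0 -0.316 0 0 0'
python3 -m pendant '0 0 0 0 0 0;0 0 0 0 0 0'
python3 - <<'E'
from up import *
up(.02,.13,"u2")
chain([(tcp((*S,.088),135),ori(135))])
E
```

```text
time: 16.7
ee_pos: [0.5964, 0.1677, 0.0827]
eef_rot: [-0.298, -0.238, 0.727, -0.57]
ft_force: [-0.3, 0.1, -0.6]
width: 0.0424
time: 16.9
ee_pos: [0.5973, 0.168, 0.0847]
eef_rot: [-0.3, -0.238, 0.726, -0.571]
ft_force: [-0.0, 0.7, -0.9]
width: 0.0425
G [0.6005 0.181  0.0982]
top 0.02 8 [0.6003 0.1822] res 0.0001
top 0.03 12 [0.6004 0.1824] res 0.0001
top 0.04 17 [0.6004 0.1822] res 0.0002
top 0.05 17 [0.6003 0.1823] res 0.0002
top 0.06 14 [0.6003 0.1823] res 0.0002
top 0.07 18 [0.6005 0.1822] res 0.0003
top 0.08 21 [0.6008 0.1823] res 0.0002
top 0.09 59 [0.5989 0.1721] res 0.0051
top 0.1 72 [0.6011 0.1804] res 0.0027
top 0.11 91 [0.6012 0.184 ] res 0.005
top 0.12 119 [0.6037 0.1866] res 0.0058
scene 0.02 31 [0.599  0.1807] res 0.0007
scene 0.03 37 [0.5995 0.1809] res 0.0005
scene 0.04 43 [0.5997 0.1809] res 0.0007
scene 0.05 42 [0.5996 0.1804] res 0.0007
scene 0.06 30 [0.5999 0.1806] res 0.0007
scene 0.07 8 [0.6002 0.1805] res 0.0003
scene 0.08 23 [0.6101 0.1809] res 0.0013
scene 0.09 48 [0.6101 0.1794] res 0.0015
scene 0.1 51 [0.6116 0.1847] res 0.0018
scene 0.11 62 [0.6131 0.1896] res 0.0035
scene 0.12 109 [0.6024 0.1867] res 0.0054
joints [-0.92  0.91  0.53  1.22  0.16  1.63 -0.73] t 17.0 w 0.0429
0.032 0.004 -0.024   0.001 -0.0 0.003   rows 0.2 tcp [0.598 0.166 0.075]
```

```bash
python3 -m pendant '0.015 0 -0.003 0 0 0;0.022 0 -0.01 0 0 0;0.029 0 -0.017 0 0 0;0.029 0 -0.017 0 0 0;0.029 0 -0.017 0 0 0'
python3 -m pendant '0.003 0 -0.003 0 0 0;0.006 0 -0.006 0 0 0;0.006 0 -0.006 0 0 0;0.006 0 -0.006 0 0 0'
python3 - <<'E'
from up import *
up(.02,.08,"u3")
E
```

```text
time: 17.5
ee_pos: [0.5962, 0.1658, 0.0756]
eef_rot: [-0.299, -0.238, 0.727, -0.571]
ft_force: [0.2, -0.9, -0.3]
width: 0.0423
time: 17.9
ee_pos: [0.5963, 0.1657, 0.0742]
eef_rot: [-0.299, -0.238, 0.727, -0.571]
ft_force: [-1.6, 0.7, 5.7]
width: 0.0426
G [0.5996 0.1788 0.0876]
top 0.02 11 [0.5993 0.18  ] res 0.0002
top 0.03 15 [0.5991 0.1801] res 0.0002
top 0.04 16 [0.5995 0.18  ] res 0.0001
top 0.05 15 [0.5994 0.1802] res 0.0002
top 0.06 17 [0.5998 0.18  ] res 0.0002
top 0.07 18 [0.6002 0.1795] res 0.0004
scene 0.02 35 [0.5989 0.1787] res 0.0005
scene 0.03 41 [0.5988 0.1788] res 0.0008
scene 0.04 38 [0.5986 0.1787] res 0.0007
scene 0.05 31 [0.5988 0.1783] res 0.0007
scene 0.06 8 [0.6029 0.1743] res 0.0031
scene 0.07 22 [0.6086 0.177 ] res 0.0012
```

Contact at about 6 N, with G at 87.6 mm against the 87 mm expected for a seated rim. I'll lower it slightly more, then release.

```bash
python3 -m pendant '0.003 0 -0.003 0 0 0;0.003 0 -0.003 0 0 0;0.003 0 -0.003 0 0 0'
python3 - <<'E'
from h import *
p,d,K,Rm,t=cam("scene");cv2.imwrite("pics/u4.png",cv2.resize(p[150:250,270:400],None,fx=5,fy=5))
E
```

```text
time: 18.3
ee_pos: [0.5963, 0.1657, 0.0742]
eef_rot: [-0.299, -0.238, 0.727, -0.57]
ft_force: [-3.6, 1.0, 11.8]
width: 0.0427
```

View pics/u4.png

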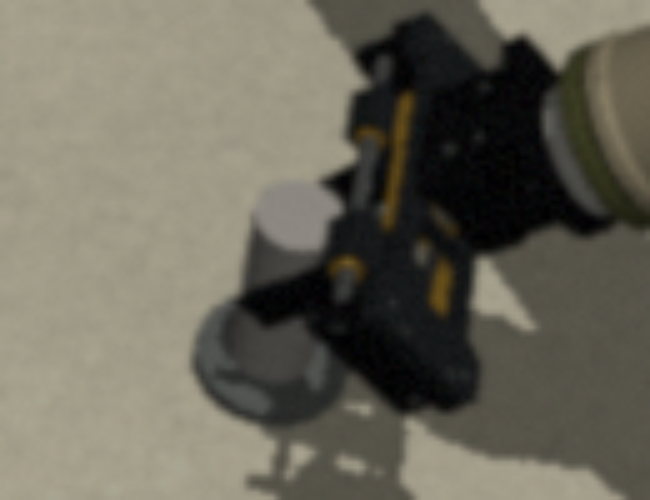

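The crop shows the beaker seated on the stand base, rim at (275,375), and the force rose to 12 N with no further descent. I'll open and back straight off.

```bash
python3 -m pendant '0 0 0 0 0 0;0 0 0 0 0 0;0 0 0 0 0 0;0 0 0 0 0 0;0 0 0 0 0 0;0 0 0 0 0 0;0 0 0 0 0 0;0 0 0 0 0 0' 1
python3 -m pendant '-0.1 0 0 0 0 0;-0.2 0 0 0 0 0;-0.35 0 0 0 0 0;-0.5 0 0 0 0 0;-0.65 0 0 0 0 0;-0.65 0 0 0 0 0;-0.65 0 0 0 0 0'
python3 -m pendant '-0.2 0 0.2 0 0 0;-0.3 0 0.2 0 0 0;-0.3 0 0.2 0 0 0;-0.3 0 0.2 0 0 0;-0.3 0 0.2 0 0 0'
python3 - <<'E'
from up import *
up(.02,.14,"u5")
for n in("top","scene"):
    p,d,K,Rm,t=cam(n); W=cloud(d,K,Rm,t); q=W[(np.hypot(W[...,0]-S[0],W[...,1]-S[1])<.03)&(W[...,2]>.03)&(W[...,2]<.16)]
    print(n,"top height",np.percentile(q[:,2],[90,99]).round(4))
    for nm,c in(("cup",(.484,.27)),("bolt",(.725,-.07)),("nut",(.746,.046))):
        q=W[(np.hypot(W[...,0]-c[0],W[...,1]-c[1])<.065)&(W[...,2]>.008)&(W[...,2]<.09)]; print(nm,q.min(0).round(3),q.max(0).round(3)) if len(q) else 0
    if n=="scene": cv2.imwrite("pics/fin.png",p)
print(r.read_state()["time"])
E
```

```text
time: 19.15
ee_pos: [0.5962, 0.1658, 0.0725]
eef_rot: [-0.299, -0.238, 0.727, -0.57]
ft_force: [0.5, 0.4, -0.1]
width: 0.0863
time: 19.85
ee_pos: [0.6242, 0.2776, 0.1872]
eef_rot: [-0.299, -0.238, 0.726, -0.571]
ft_force: [-0.3, -0.7, -1.0]
width: 0.0872
time: 20.35
ee_pos: [0.6193, 0.2806, 0.2671]
eef_rot: [-0.307, -0.237, 0.719, -0.577]
ft_force: [0.3, -0.8, -1.2]
width: 0.087
G [0.6221 0.2937 0.2806]
top 0.02 13 [0.599  0.1801] res 0.0001
top 0.03 14 [0.5993 0.18  ] res 0.0002
top 0.04 18 [0.5992 0.18  ] res 0.0001
top 0.05 15 [0.5991 0.1802] res 0.0002
top 0.06 16 [0.599  0.1801] res 0.0002
top 0.07 19 [0.5992 0.18  ] res 0.0002
top 0.08 16 [0.5991 0.1799] res 0.0001
top 0.09 21 [0.5992 0.18  ] res 0.0002
top 0.1 19 [0.5992 0.1801] res 0.0002
top 0.11 44 [0.5978 0.1809] res 0.0014
top 0.12 327 [0.6058 0.177 ] res 0.0062
scene 0.02 39 [0.5984 0.1785] res 0.0008
scene 0.03 42 [0.5981 0.1786] res 0.0007
scene 0.04 45 [0.5983 0.1783] res 0.0007
scene 0.05 42 [0.5983 0.1788] res 0.0008
scene 0.06 40 [0.5984 0.179 ] res 0.0007
scene 0.07 46 [0.5985 0.1786] res 0.0006
scene 0.08 43 [0.5985 0.1786] res 0.0007
scene 0.09 48 [0.5984 0.1789] res 0.0005
scene 0.1 45 [0.5984 0.1785] res 0.0006
scene 0.11 80 [0.5982 0.1785] res 0.0011
scene 0.12 176 [0.5953 0.182 ] res 0.0064
top top height [0.1237 0.1255]
cup [0.444 0.237 0.008] [0.521 0.307 0.066]
bolt [ 0.693 -0.111  0.009] [ 0.753 -0.026  0.035]
nut [0.724 0.027 0.008] [0.769 0.067 0.025]
scene top height [0.1223 0.1248]
cup [0.451 0.236 0.008] [0.522 0.315 0.067]
bolt [ 0.695 -0.112  0.009] [ 0.755 -0.027  0.036]
nut [0.726 0.025 0.009] [0.77  0.065 0.022]
20.55
```

View pics/fin.png

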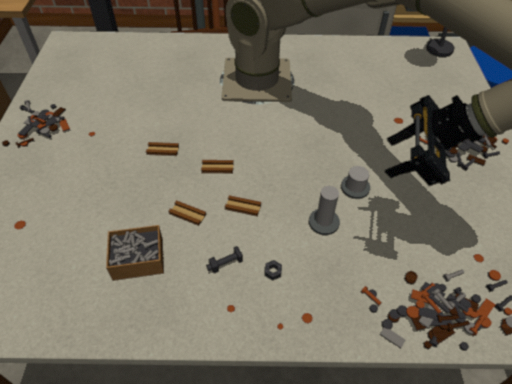

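The scene view shows the beaker upright over the peg at (328,207), with its top at about 122 mm as expected. The cup, bolt, nut and carton look unmoved, and the arm is clear.

```bash
python3 -c "
from bench import close_job; print(close_job())"
```

```text
the job is handed in; nothing more can be done
None
```

The beaker is upside down over the tall peg with its rim on the stand's base, and the job is handed in at about 20.6 s.

- **Cradle:** I laid the beaker on the farthest-left cradle and let go of it. It sat about 3 mm off centre along the rails. I then took it again from the other end.
- **Stand:** I lowered it over the peg while holding it until the rim was on the base. The force rose to about 12 N and it went no lower, so I released it.
- **Last checks:**
  - The beaker is vertical, about 1–3 mm from the measured stand centre.
  - Its top is at about 122–125 mm; 122 mm is the seated height.
  - The cup, bolt and nut measured where they started. The carton was checked only by eye in the last picture and looked unmoved.
  - The gripper is open and clear of everything.
- **Disagreements:** None of the checks failed. The top and scene cameras differed by 1–2 mm, within the calibration tolerance.

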